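# Pack the pear in the lunch tin whose catch is still sound

### The arm

A 6-joint arm with a two-finger parallel gripper is mounted at the origin on a cart in front of the work surface, level with it; the furniture and walls round the work are solid. World frame = base frame: x ahead of the robot, y to its left, z up, the work surface at z = 0. Lengths are in m, angles in rad, forces in N, time in s.
With the tool pointing down it reaches from about 0.375 to 0.9 m from the base axis. Payload 3.1 kg.
Tool frame: the origin (TCP) lies at the very end of the fingers, on their centre line; the grasp point (between the pads) lies 19 mm behind it; z points along the fingers, y is the line along which they close (so a half turn about z gives the same grasp; the last joint's range is limited). The gripper opens to 87 mm and grips with 3 to 60 N. Pads are 19 mm wide; open, the fingers measure 117 mm over their backs; the gripper's body (75 mm by 190 mm) begins 51 mm behind the grasp point.
Start: joints at [1.133, 0.527, 1.433, -0, 1.181, -0.178], TCP at [0.16, 0.604, 0.2] pointing down, gripper open.
Joint ranges: [-3.08, 3.08], [-0.75, 2.2], [0.22, 2.44], [-1.43, 4.57], [0, 2.65], [-2.85, 2.85]. Speed limits (rad/s): [2.79, 2.79, 3.14, 3.14, 3.14, 3.14].

### API

Orientations are given as a unit quaternion [x, y, z, w].
In Python, from rig import robot gives the robot as it stands. The module is installed in compiled form; this text tells all that it offers.
- The arm moves only by the tool servo_tool, never from a script. Its argument "rows" is one flat list of numbers, 5 for each row, row after row: the closure, from -1 (fully open) to 1 (shut), so that 0 is half open, then the shift along the tool's x, y, z in m, then the turn about the tool's z in degrees. A call has 1 to 5 rows; each row shifts and turns the commanded pose from where the row before left it, along the tool's axes as they then stand; what a row does not reach is not made up. A row lasts 1/12 s, in which the tool goes at most 41.7 mm and 7.16 degrees, less where a joint would pass 70% of its speed; a pose out of reach is approached as far as the arm can. A call with a gripper value outside its range is refused whole. The fingers move at their own pace and stop on an object; "newtons" is the grip in N (left out, the last holds). Time passes only in rows, so rows that do not move let the fingers close. It gives the time, the measured TCP pose, the force, the opening and the grip force at its end, in the units of the state.
- robot.get_obs(): the state, without advancing time (a new reading comes with each control period).
- robot.camera(name): name is "scene" or "top" or "wrist"; returns a dict with "pixels" (420x560x3 uint8, red, green, blue), "intrinsics" (3x3 intrinsics, pixels), "rvec" (rotation vector, rad) and "tvec" (3), from world to camera coordinates, as OpenCV has them; the wrist camera has in their place "mount" (4x4, takes a point from camera to tool coordinates, whose origin is the TCP and whose axes are the flange's). Camera axes: x right, y down, z forward; pixel columns grow to the right and rows downward; lengths in m; the calibration is good to about 2 mm. A picture is of the moment at which its call begins: read the wrist's pose just before it. There is no depth.
- robot.hand_in(): hands the job in; it is judged then, once.
Trained networks look in a picture, given as the dict that the camera call returned (one of the last four; its "shot" number tells which), for a name from the list of things; names that differ only in an ending like _2 or _b are one class to them, and where a whole thing is asked for, a point or a joint stands for the part that bears it (a point fixed in the world has none). Each returns a list of dicts, best first, with "score" (0 to 1); they miss things now and then, are a little off and sometimes report something else, mostly with a low value. They report only what shows in the picture. A call takes as long as a camera call.
- robot.spot_in(picture, query): "at" ([x, y, z] in m, in world coordinates, good to about 4 mm: the middle of the surface that is visible of it).
- robot.outline_of(picture, query): "region" (420x560 bool, what is visible of it).
- robot.place_of(picture, query): "at" ([x, y, z] in m, in world coordinates, good to about 4 mm: a listed point, or the origin of a listed thing).
The state is a dict: "time": time; "q": joint angles; "joint_velocities": joint speeds; "joint_torque": joint torques, N m; "position": TCP position; "tool_rot": TCP orientation; "ft_force": force on the tool from outside, world axes, zero at the start; "moment": the same for the moment, N m; "grip_width": finger opening in m; "grip_force": force on a finger pad.
Only numpy, scipy, OpenCV 4.12 (cv2) and the standard library are available. Lean on these libraries where they do the work, as an engineer would, in place of code of your own. Each camera call takes 0.05 s, during which the arm holds its last target. There are 200 camera calls.

### The job

Two lunch tins look alike, but one has a tired catch that gives at less than 5 N, while a sound one needs a firm push of about 10 N on its thumb tab before it lets the lid spring up. Find by feel the tin with the sound catch, open it, lay the pear that lies by itself on the table to the right of the tins in it without dropping it, and press its lid down until the catch clicks. Never push on a tin with more than 25 N, and leave the things standing around where they are; the tired tin stays empty, and its lid may be left up or down.

Things in the scene. Friction and masses are not known exactly. Their poses are not given: they have to be found in the camera images.
- tin_1: One of two lunch tins that look alike; which catch is tired cannot be seen. Cream enamel box 150 deep (x) x 166 wide (y) mm, rim 84 high, inside 142 x 158, floor 7 mm up; heavy, does not slide. Origin: centre of its underside. Own -x: front with the catch, roughly towards the robot; +x: hinge side; z up. Grey-green lid 150 x 166 x 10 mm, hinged along y; its top is 94 mm high when shut.
- tin_1_lid: The lid. Origin on the hinge line, 78 mm behind the tin's origin, 84 mm high; its axes are the tin's when shut (the start), its z tilts back by 1.5 rad when up. Once the catch lets go a light spring swings it up in 1 s; 1 N at the free edge moves it back down. It stays shut only if the hook has clicked over the wire on its front edge: for the last 17 mm the edge pushes the hook aside (3 to 12 N), then it sits on the rim.
- tin_1_catch: Sprung steel catch on the front of the tin. Origin on its pivot, 88 mm before the tin's origin, 68 mm high; thumb tab 34 mm wide reaching 41 mm forward, hook 37 mm up. When shut the spring holds the hook against the wire of the lid, with about 9 N in a sound catch and 3.5 N in a tired one.
- tin_1_tab (a point): Middle of the top of the thumb tab, 28 mm before its pivot, 116 mm before the tin's origin, 68 mm high while the lid is shut. Pressed straight down here it lets the lid go after 3 to 5 mm; end stop at 8 mm. A sound catch does not stir below 6 N, lets go at 8.5 to 10 N, 13 N at the stop; a tired one stirs at 2.5 N and has let go by 4 N.
- tin_1_lid_edge (a point): Point on the outer (upper) face of the lid, 15 mm from its front edge, in the middle of its width, 138 mm from the hinge line and 10 mm above the lid's underside: where to push the lid shut. Moves with the lid.
- tin_2: One of two lunch tins that look alike; which catch is tired cannot be seen. Cream enamel box 150 deep (x) x 166 wide (y) mm, rim 84 high, inside 142 x 158, floor 7 mm up; heavy, does not slide. Origin: centre of its underside. Own -x: front with the catch, roughly towards the robot; +x: hinge side; z up. Grey-green lid 150 x 166 x 10 mm, hinged along y; its top is 94 mm high when shut.
- tin_2_lid: The lid. Origin on the hinge line, 78 mm behind the tin's origin, 84 mm high; its axes are the tin's when shut (the start), its z tilts back by 1.5 rad when up. Once the catch lets go a light spring swings it up in 1 s; 1 N at the free edge moves it back down. It stays shut only if the hook has clicked over the wire on its front edge: for the last 17 mm the edge pushes the hook aside (3 to 12 N), then it sits on the rim.
- tin_2_catch: Sprung steel catch on the front of the tin. Origin on its pivot, 88 mm before the tin's origin, 68 mm high; thumb tab 34 mm wide reaching 41 mm forward, hook 37 mm up. When shut the spring holds the hook against the wire of the lid, with about 9 N in a sound catch and 3.5 N in a tired one.
- tin_2_tab (a point): Middle of the top of the thumb tab, 28 mm before its pivot, 116 mm before the tin's origin, 68 mm high while the lid is shut. Pressed straight down here it lets the lid go after 3 to 5 mm; end stop at 8 mm. A sound catch does not stir below 6 N, lets go at 8.5 to 10 N, 13 N at the stop; a tired one stirs at 2.5 N and has let go by 4 N.
- tin_2_lid_edge (a point): Point on the outer (upper) face of the lid, 15 mm from its front edge, in the middle of its width, 138 mm from the hinge line and 10 mm above the lid's underside: where to push the lid shut. Moves with the lid.
- pear: Pear lying on its side on the table, right of the tins (leave the other pears, on the board at the back). 106 mm long with stalk, 68 wide, 67 high, 0.12 to 0.24 kg. Origin: on its underside below the belly; own -y along the pear to the stalk (flesh from y +29 to -52 mm), lying roughly left-right; z up. Take it across its x, near the origin (67 mm wide there), at half height (33 mm).
- pear_middle (a point): Centre of the pear's flesh, 34 mm above its underside and 8 mm from the origin towards the stalk.
- salt_shaker: Bystander: glass salt shaker with a metal top, 44 mm wide, 90 mm tall, standing near the front. Origin: centre of its underside.
- espresso_cup: Bystander: small brown cup, 67 mm wide, 94 mm with its handle, 58 mm tall, standing at the front left. Origin: centre of its underside.

How it is judged:
At the end, for the whole second after the job is handed in: The pear lies at rest inside a tin (its middle within the walls, less than 70 mm above the table) whose lid is clicked shut, within 0.025 rad of fully shut by itself, and whose hook is held by more than 6 N, as only the sound catch's is. The other tin is empty, its lid up or down (((x of pear_middle in the frame of tin_1 between -0.071 and 0.071 m and y of pear_middle in the frame of tin_1 between -0.079 and 0.079 m and z of pear_middle in the frame of tin_1 below 0.07 m and angle between tin_1_lid's own z axis and vertical below 0.025 rad and contact force between tin_1_lid and tin_1_catch above 6 N) or (x of pear_middle in the frame of tin_2 between -0.071 and 0.071 m and y of pear_middle in the frame of tin_2 between -0.079 and 0.079 m and z of pear_middle in the frame of tin_2 below 0.07 m and angle between tin_2_lid's own z axis and vertical below 0.025 rad and contact force between tin_2_lid and tin_2_catch above 6 N)) and linear speed of pear below 0.05 m/s); the robot touches nothing.
It fails at once if a tin (box, lid or catch) is pushed with more than 25 N (contact force between any of the fingers, the arm and tin_1 above 25 N or contact force between any of the fingers, the arm and tin_2 above 25 N).
It fails at once if the pear is dropped: it falls free faster than 1 m/s (about 5 cm) (linear speed of pear above 1 m/s and contact force between the fingers and pear below 0.05 N).
It fails at once if the salt shaker or the cup is moved by more than 30 mm or tipped (distance of any of salt_shaker, espresso_cup from where it was at the start of the episode above 0.03 m or angle between any of salt_shaker, espresso_cup's own z axis and vertical above 0.5 rad).
It also fails if it takes over 72 s, if anything falls off the work surface, if the arm or the gripper's body presses on something with over 40 N, if the wrist force passes 120 N, or if a joint passes its speed limit or range.

## Working session

There is one attempt and no reset: what is moved stays moved. The work goes in short steps, Python scripts to look and compute and a tool call to move; the robot and the scene stay as the last step left them, time stands still between calls to the robot, and variables do not carry over. Pictures are saved under pics/ and viewed, at most 10 in all, crops included, and the job is handed in when it is done.

Besides the shell and the picture viewer there is one more tool, called after ">>>" as name(argument=value, ...) on one line, values as JSON. servo_tool: Moves the arm, as the interface text tells. Its arguments: {"type":"object","properties":{"rows":{"type":"array","items":{"type":"number"}},"newtons":{"type":"number"}},"required":["rows"]}

```bash
mkdir -p pics
cat > h.py <<'E'
from rig import robot
import cv2, numpy as np
from scipy.spatial.transform import Rotation as R
np.set_printoptions(precision=4,suppress=True)
def st():
    o=robot.get_obs(); print(o['time'],'p',np.array(o['position']),'f',np.array(o['ft_force']),'w',o['grip_width'],o['grip_force']); print('R',R.from_quat(o['tool_rot']).as_matrix().tolist(),'q',np.array(o['q'])); return o
def save(p,n): cv2.imwrite('pics/%s.png'%n,p['pixels'][:,:,::-1])
def places(p,names):
    for n in names:
        print(n,[(np.array(d['at']).round(4).tolist(),round(d['score'],2)) for d in robot.place_of(p,n)][:4])
E
python3 - <<'E'
from h import *
st()
for c in('top','scene'):
    p=robot.camera(c); save(p,c+'0'); print(c)
    places(p,['tin_1','tin_1_tab','tin_1_catch','tin_1_lid','pear','pear_middle','salt_shaker','espresso_cup'])
a=cv2.imread('pics/top0.png')
E
```

```text
0.0 p [0.1596 0.6035 0.1987] f [0.0699 0.1704 1.0054] w 0.08713510213080128 0.0
R [[-0.9666946277883073, 0.2559309981489011, -0.00090597556985457], [0.255932309400281, 0.9666928169085358, -0.0019106916231477577], [0.0003867948614060807, -0.002078923747310174, -0.9999977642303945]] q [ 1.1335  0.5284  1.4339  0.      1.1814 -0.1785]
top
tin_1 [([0.554, -0.1107, -0.0023], 0.97), ([0.5911, 0.2156, 0.0006], 0.83), ([0.5315, 0.2018, 0.096], 0.6), ([0.4044, -0.2884, 0.0337], 0.3)]
tin_1_tab [([0.477, 0.1909, 0.0709], 0.52)]
tin_1_catch [([0.5045, 0.2002, 0.0679], 0.71)]
tin_1_lid [([0.6675, 0.2236, 0.0832], 0.65), ([0.4035, -0.2891, 0.0346], 0.24)]
pear [([0.4509, 0.3737, -0.0022], 0.15)]
pear_middle [([0.4052, -0.2909, 0.0336], 0.75), ([0.3695, -0.1519, 0.0017], 0.48)]
salt_shaker [([0.3672, -0.1511, -0.001], 0.55)]
espresso_cup [([0.4505, 0.3749, 0.0025], 0.68)]
scene
tin_1 [([0.5893, 0.2118, -0.0043], 0.95), ([0.5552, -0.1076, -0.0047], 0.95)]
tin_1_tab [([0.4739, 0.1942, 0.0627], 0.57)]
tin_1_catch [([0.4999, 0.2009, 0.0709], 0.44)]
tin_1_lid [([0.669, 0.2258, 0.0835], 0.87)]
pear [([0.4103, -0.2841, -0.0001], 0.92)]
pear_middle [([0.4069, -0.2895, 0.0318], 0.69)]
salt_shaker [([0.3689, -0.147, 0.0], 0.84), ([0.6277, -0.121, 0.0856], 0.59)]
espresso_cup [([0.4495, 0.3774, 0.0038], 0.89), ([0.4918, -0.0954, 0.0939], 0.42), ([0.4674, -0.091, 0.0664], 0.23)]
```

View pics/top0.png

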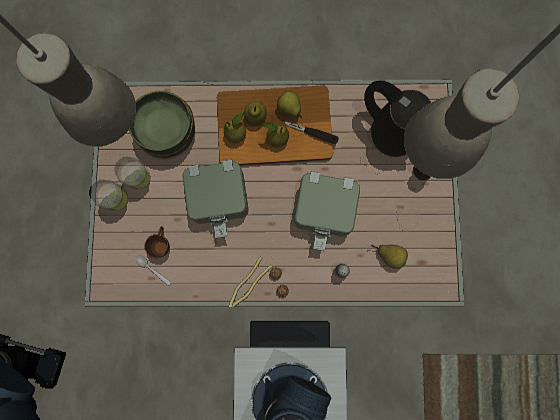

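View pics/scene0.png

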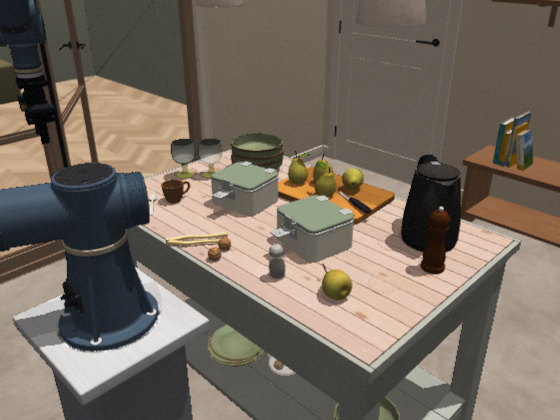

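The top view shows the left tin with its tab at (220,232), the right tin with its tab at (320,242), and the pear at (393,256) with its stalk to the left. The network positions agree with this. I'll go to the left tin's tab first.

>>> servo_tool(rows=[1, 0, 0, 0, -6.1, 1, 0, 0, 0, -6.1, 1, 0, 0, 0, -6.1, 1, 0, 0, 0, -6.1, 1, -0.0174, -0.0326, 0, 0], newtons=20)

```text
time: 1.32
position: [0.1802, 0.5791, 0.1999]
tool_rot: [-0.088, 0.996, 0.003, 0.0]
ft_force: [1.9, -0.5, -0.2]
grip_width: 0.0618
grip_force: 0.0
```

>>> servo_tool(rows=[1, -0.0174, -0.0326, 0, 0, 1, -0.0174, -0.0326, 0, 0, 1, -0.0174, -0.0326, 0, 0, 1, -0.0174, -0.0326, 0, 0, 1, -0.0174, -0.0326, 0, 0])

```text
time: 1.73
position: [0.2962, 0.4273, 0.1998]
tool_rot: [-0.084, 0.996, 0.0, 0.0]
ft_force: [1.0, 0.1, 0.1]
grip_width: 0.0282
grip_force: 0.0
```

>>> servo_tool(rows=[1, -0.0174, -0.0326, 0, 0, 1, -0.0174, -0.0326, 0, 0, 1, -0.0174, -0.0326, 0, 0, 1, -0.0174, -0.0326, 0, 0, 1, -0.0174, -0.0326, 0, 0])

```text
time: 2.15
position: [0.4093, 0.2809, 0.1999]
tool_rot: [-0.083, 0.997, 0.0, 0.0]
ft_force: [0.3, 0.8, 0.5]
grip_width: 0.0017
grip_force: 0.0
```

>>> servo_tool(rows=[1, -0.0174, -0.0326, 0, 0, 1, -0.0174, -0.0326, 0, 0, 1, -0.0174, -0.0326, 0, 0, 1, 0, 0, 0, 0])

```text
time: 2.48
position: [0.4816, 0.1899, 0.2002]
tool_rot: [-0.081, 0.997, -0.001, 0.003]
ft_force: [0.4, 0.1, 0.2]
grip_width: 0.0003
grip_force: 0.0
```

Run:
```python
from h import *
st()
p=robot.camera('wrist'); save(p,'w1'); print(p['mount'])
for k in range(1):
  places(p,['tin_1','tin_1_tab','tin_1_catch','tin_1_lid'])
p=robot.camera('top')
places(p,['tin_2','tin_2_tab','tin_2_catch','tin_2_lid','pear'])
K=p['intrinsics'];Rm=cv2.Rodrigues(np.array(p['rvec']))[0];t=np.array(p['tvec']).ravel()
for u,v,z in[(320,242,.068),(314,178,.09),(344,183,.09),(329,204,.094),(220,232,.068),(316,229,.085),(372,248,.03),(395,256,.04)]:
    d=Rm.T@np.linalg.inv(K)@[u,v,1]; c=-Rm.T@t; print(u,v,c+d*(z-c[2])/d[2])
```

```text
2.4833 p [0.4816 0.1899 0.2002] f [0.3619 0.0761 0.1975] w 0.00026112935259108613 0.0
R [[-0.9869956526278205, -0.1606442078734338, 0.00574631799498745], [-0.16065672044602308, 0.9870087320814944, -0.0017835275184730688], [-0.005385152672944061, -0.0026835185107896543, -0.9999818992657272]] q [ 0.1613  0.381   1.7022 -0.0031  1.0531 -1.5693]
[[ 0.0001 -0.9577 -0.2879  0.0798]
 [ 1.     -0.      0.0006 -0.001 ]
 [-0.0005 -0.2879  0.9577 -0.1855]
 [ 0.      0.      0.      1.    ]]
tin_1 [([0.5554, -0.1073, -0.0022], 0.77)]
tin_1_tab [([0.477, 0.1942, 0.0669], 0.86)]
tin_1_catch [([0.506, 0.1956, 0.0646], 0.92), ([0.4761, 0.1956, 0.0694], 0.31)]
tin_1_lid [([0.6641, 0.221, 0.0849], 0.69)]
tin_2 [([0.5935, 0.2144, 0.0005], 0.72)]
tin_2_tab [([0.4416, -0.0855, 0.0663], 0.64)]
tin_2_catch [([0.4634, -0.0918, 0.0668], 0.61), ([0.4046, -0.2856, 0.0331], 0.24)]
tin_2_lid [([0.6315, -0.122, 0.0838], 0.55), ([0.5923, 0.2146, -0.0002], 0.55)]
pear [([0.4071, -0.2851, -0.0009], 0.91), ([0.4669, -0.0897, 0.0667], 0.48)]
320 242 [ 0.4445 -0.0862  0.068 ]
314 178 [ 0.6232 -0.0702  0.09  ]
344 183 [ 0.6085 -0.1542  0.09  ]
329 204 [ 0.5481 -0.1109  0.094 ]
220 232 [0.4733 0.1954 0.068 ]
316 229 [ 0.4792 -0.0745  0.085 ]
372 248 [ 0.4305 -0.2377  0.03  ]
395 256 [ 0.4068 -0.3005  0.04  ]
```

View pics/w1.png

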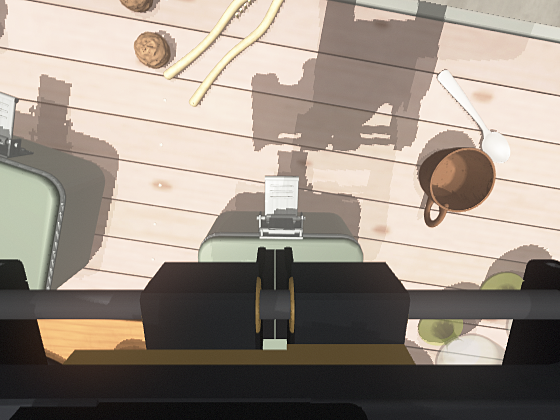

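The wrist view shows the tab at (281,197), square to the tool, with the cup well clear at (465,180). I'll go down just above the tab.

>>> servo_tool(rows=[1, 0.005, 0.005, 0.03, 0, 1, 0, 0, 0.035, 0, 1, 0, 0, 0.035, 0, 1, 0, 0, 0.02, 0, 1, 0, 0, 0, 0])

```text
time: 3.45
position: [0.4667, 0.1984, 0.0759]
tool_rot: [-0.084, 0.996, -0.0, -0.004]
ft_force: [-0.6, 0.7, 0.6]
grip_width: 0.0004
grip_force: 0.0
```

>>> servo_tool(rows=[1, 0, 0, 0.003, 0, 1, 0, 0, 0.003, 0, 1, 0, 0, 0, 0, 1, 0, 0, 0, 0])

```text
time: 3.78
position: [0.4713, 0.199, 0.0749]
tool_rot: [-0.084, 0.997, 0.0, 0.001]
ft_force: [-0.1, -0.2, -0.6]
grip_width: 0.001
grip_force: 0.0
```

>>> servo_tool(rows=[1, -0.004, -0.005, 0, 0, 1, 0, 0, 0.002, 0, 1, 0, 0, 0.002, 0, 1, 0, 0, 0, 0, 1, 0, 0, 0, 0])

```text
time: 4.2
position: [0.4748, 0.1944, 0.0696]
tool_rot: [-0.083, 0.997, 0.0, -0.0]
ft_force: [-0.1, -0.4, -0.5]
grip_width: 0.0003
grip_force: 0.0
```

>>> servo_tool(rows=[1, 0, 0, 0.002, 0, 1, 0, 0, 0, 0, 1, 0, 0, 0, 0])

```text
time: 4.45
position: [0.4748, 0.1945, 0.0675]
tool_rot: [-0.083, 0.997, -0.0, -0.0]
ft_force: [0.5, 0.8, 0.0]
grip_width: 0.0005
grip_force: 0.0
```

>>> servo_tool(rows=[1, 0, 0, 0.001, 0, 1, 0, 0, 0, 0, 1, 0, 0, 0, 0])

```text
time: 4.7
position: [0.475, 0.1945, 0.0666]
tool_rot: [-0.083, 0.997, -0.0, -0.0]
ft_force: [-0.3, -0.5, 0.0]
grip_width: 0.0001
grip_force: 0.0
```

>>> servo_tool(rows=[1, 0, 0, 0.001, 0, 1, 0, 0, 0, 0, 1, 0, 0, 0, 0])

```text
time: 4.95
position: [0.475, 0.1945, 0.0656]
tool_rot: [-0.083, 0.997, -0.0, -0.0]
ft_force: [-0.1, 0.2, -0.9]
grip_width: 0.0004
grip_force: 0.0
```

>>> servo_tool(rows=[1, 0, 0, 0.001, 0, 1, 0, 0, 0, 0, 1, 0, 0, 0, 0])

```text
time: 5.2
position: [0.475, 0.1944, 0.0646]
tool_rot: [-0.083, 0.997, -0.0, -0.0]
ft_force: [-0.4, 0.5, 0.4]
grip_width: 0.0
grip_force: 0.0
```

>>> servo_tool(rows=[1, 0, 0, 0.001, 0, 1, 0, 0, 0, 0, 1, 0, 0, 0, 0])

```text
time: 5.45
position: [0.475, 0.1945, 0.0636]
tool_rot: [-0.083, 0.997, -0.0, -0.0]
ft_force: [0.5, -0.3, 0.8]
grip_width: 0.0006
grip_force: 0.0
```

Run:
```python
from h import *
p=robot.camera('wrist'); save(p,'w2')
places(p,['tin_1_tab','tin_1_catch'])
```

```text
tin_1_tab [([0.476, 0.1935, 0.0679], 0.86)]
tin_1_catch []
```

View pics/w2.png

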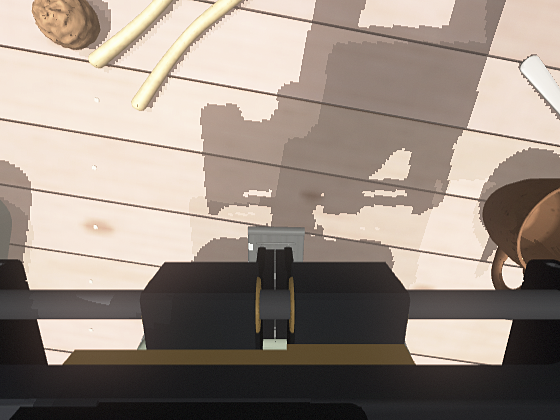

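The tab at (277,243) is centred under the closed fingers, with no contact force yet. I'll continue down in small steps.

>>> servo_tool(rows=[1, 0, 0, 0.001, 0, 1, 0, 0, 0, 0, 1, 0, 0, 0, 0])

```text
time: 5.85
position: [0.475, 0.1945, 0.0626]
tool_rot: [-0.083, 0.997, -0.0, -0.0]
ft_force: [-0.6, 0.0, -0.3]
grip_width: 0.0003
grip_force: 0.0
```

>>> servo_tool(rows=[1, 0, 0, 0.001, 0, 1, 0, 0, 0, 0, 1, 0, 0, 0, 0])

```text
time: 6.1
position: [0.475, 0.1945, 0.0616]
tool_rot: [-0.083, 0.997, -0.0, -0.0]
ft_force: [-0.5, -0.7, -0.1]
grip_width: 0.0003
grip_force: 0.0
```

>>> servo_tool(rows=[1, 0, 0, 0.001, 0, 1, 0, 0, 0, 0, 1, 0, 0, 0, 0])

```text
time: 6.35
position: [0.475, 0.1945, 0.0606]
tool_rot: [-0.083, 0.997, -0.0, -0.0]
ft_force: [-0.7, -0.3, -0.0]
grip_width: -0.0001
grip_force: 0.0
```

Run:
```python
from h import *
p=robot.camera('scene'); cv2.imwrite('pics/s2.png',cv2.resize(p['pixels'][100:340,100:420,::-1],None,fx=2.4,fy=2.4))
places(p,['tin_1_lid','tin_1_tab','tin_1_lid_edge'])
```

```text
tin_1_lid [([0.6685, 0.2255, 0.0825], 0.79)]
tin_1_tab [([0.4757, 0.197, 0.0642], 0.52)]
tin_1_lid_edge [([0.5321, 0.2073, 0.0941], 0.82)]
```

View pics/s2.png

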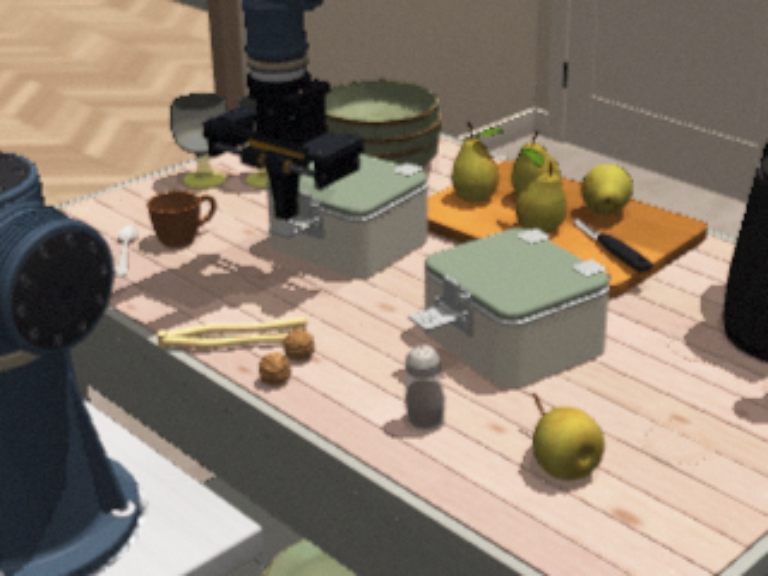

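Run:
```python
from h import *
o=st()
p=robot.camera('wrist'); im=p['pixels']; cv2.imwrite('pics/w3.png',cv2.resize(im[190:300,200:360,::-1],None,fx=5,fy=5,interpolation=cv2.INTER_CUBIC))
K=np.array(p['intrinsics']);M=np.array(p['mount']);T=np.eye(4);T[:3,:3]=R.from_quat(o['tool_rot']).as_matrix();T[:3,3]=o['position']
print(K)
def px(w):
    c=np.linalg.inv(T@M)@np.append(w,1); u=K@c[:3]; return u[:2]/u[2]
d=np.array([.9865,.164]);n=np.array([-.164,.9865])
for z in(.052,.060,.068,.072):
  for org in ((.591,.214),):
    print(z,[px(np.append(np.array(org)-d*a+n*b,z)).round(0).tolist() for a,b in((.129,.017),(.129,-.017),(.116,0))])
print('tcp',px(np.array(o['position'])))
```

```text
6.55 p [0.4751 0.1945 0.0607] f [0.0611 0.2661 0.2758] w 0.0001947260208137239 0.0
R [[-0.9860792904285398, -0.16627576607529784, 5.1029601864763433e-05], [-0.16627576484312137, 0.9860792915722156, 2.7536747689750983e-05], [-5.4897927473353665e-05, 1.8668430542915872e-05, -0.9999999983188537]] q [ 0.1706  0.5985  1.8302  0.      0.7128 -1.5673]
[[320.8713   0.     274.4663]
 [  0.     320.8713 212.7043]
 [  0.       0.       1.    ]]
0.052 [[303.0, 228.0], [250.0, 228.0], [276.0, 246.0]]
0.06 [[304.0, 232.0], [249.0, 232.0], [276.0, 251.0]]
0.068 [[305.0, 237.0], [248.0, 237.0], [276.0, 257.0]]
0.072 [[306.0, 239.0], [247.0, 239.0], [276.0, 260.0]]
tcp [275.9182 249.545 ]
```

View pics/w3.png

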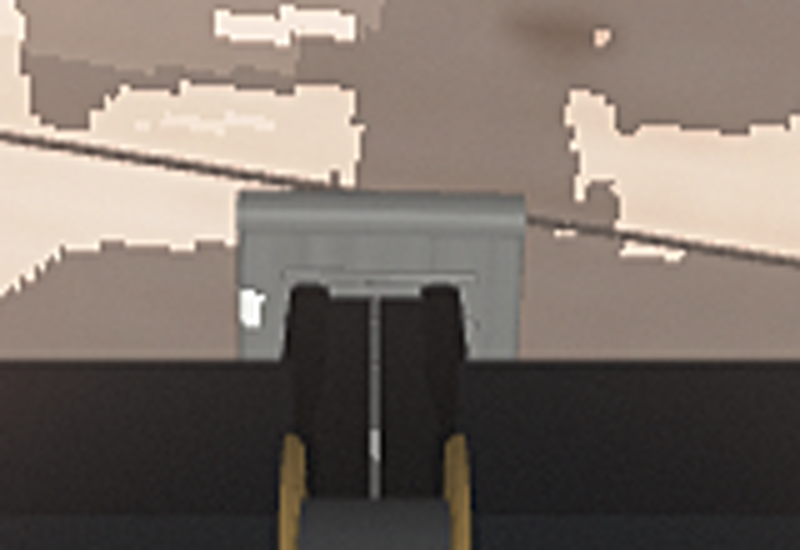

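>>> servo_tool(rows=[1, 0, 0, 0.001, 0, 1, 0, 0, 0, 0])

```text
time: 6.77
position: [0.475, 0.1944, 0.0596]
tool_rot: [-0.083, 0.997, -0.0, -0.0]
ft_force: [0.3, -0.6, -0.1]
grip_width: 0.0007
grip_force: 0.0
```

>>> servo_tool(rows=[1, 0, 0, 0.001, 0, 1, 0, 0, 0, 0])

```text
time: 6.93
position: [0.4749, 0.1944, 0.0585]
tool_rot: [-0.083, 0.997, -0.0, -0.0]
ft_force: [0.4, -0.7, 0.2]
grip_width: 0.0003
grip_force: 0.0
```

>>> servo_tool(rows=[1, 0, 0, 0.001, 0, 1, 0, 0, 0, 0])

```text
time: 7.1
position: [0.475, 0.1944, 0.0575]
tool_rot: [-0.083, 0.997, -0.0, -0.0]
ft_force: [-0.2, -1.0, 0.1]
grip_width: 0.0003
grip_force: 0.0
```

Run:
```python
from h import *
o=st()
p=robot.camera('scene')
P=np.array(o['position'])
q,_=cv2.projectPoints(np.array([P,P+[-.0094,-.0016,0],[.591-.9865*.129,.214-.164*.129,.068],[.591-.9865*.116,.214-.164*.116,.068]]),np.array(p['rvec']),np.array(p['tvec']),np.array(p['intrinsics']),None)
print((q.reshape(-1,2)-[100,100])*2.4)
im=p['pixels'];cv2.imwrite('pics/s3.png',cv2.resize(im[150:220,180:260,::-1],None,fx=8,fy=8,interpolation=cv2.INTER_CUBIC))
print((q.reshape(-1,2)-[180,150])*8)
```

```text
7.1 p [0.475  0.1944 0.0575] f [-0.2225 -0.9692  0.0955] w 0.0002782805928024854 0.0
R [[-0.9860756940437067, -0.16629694972435757, -0.00022389416413769425], [-0.16629694176766155, 0.9860757193346269, -5.382769791269212e-05], [0.00022972798093046673, -1.5845269802307464e-05, -0.9999999734869908]] q [ 0.1706  0.6043  1.832  -0.      0.7055 -1.5673]
[[286.9645 233.797 ]
 [281.8218 236.6334]
 [280.1813 229.3333]
 [287.2489 225.5124]]
[[316.5483 379.3233]
 [299.4061 388.778 ]
 [293.9376 364.4443]
 [317.4962 351.7081]]
```

View pics/s3.png

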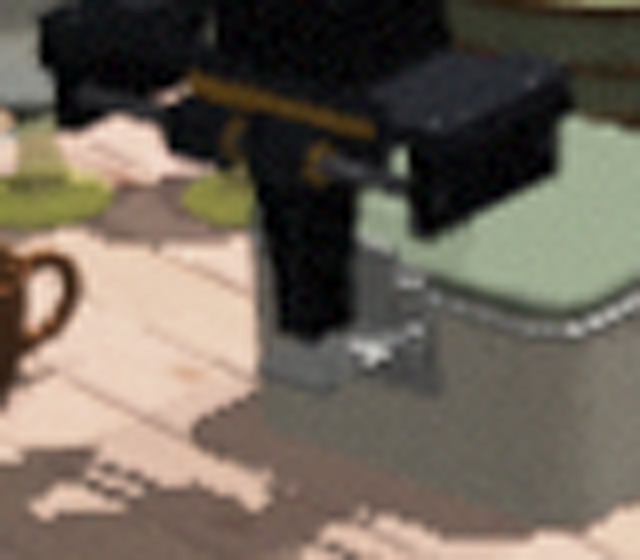

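The fingertips end at (315,335) in this crop. That is about 44 crop pixels above where the TCP projects, and still a few mm above the tab. I'll keep feeling downward.

>>> servo_tool(rows=[1, 0, 0, 0.001, 0, 1, 0, 0, 0, 0])

```text
time: 7.32
position: [0.4749, 0.1944, 0.0565]
tool_rot: [-0.083, 0.997, -0.0, -0.0]
ft_force: [0.1, 0.1, -0.1]
grip_width: 0.0004
grip_force: 0.0
```

>>> servo_tool(rows=[1, 0, 0, 0.001, 0, 1, 0, 0, 0, 0])

```text
time: 7.48
position: [0.475, 0.1944, 0.0555]
tool_rot: [-0.083, 0.997, -0.0, -0.0]
ft_force: [0.6, 0.2, -0.1]
grip_width: 0.0003
grip_force: 0.0
```

>>> servo_tool(rows=[1, 0, 0, 0.001, 0, 1, 0, 0, 0, 0])

```text
time: 7.65
position: [0.4749, 0.1944, 0.0545]
tool_rot: [-0.083, 0.997, -0.0, -0.0]
ft_force: [-0.5, 0.8, 0.8]
grip_width: 0.0006
grip_force: 0.0
```

>>> servo_tool(rows=[1, 0, 0, 0.001, 0, 1, 0, 0, 0, 0])

```text
time: 7.82
position: [0.475, 0.1944, 0.0535]
tool_rot: [-0.083, 0.997, -0.0, -0.0]
ft_force: [1.5, 0.8, -0.0]
grip_width: 0.0001
grip_force: 0.0
```

>>> servo_tool(rows=[1, 0, 0, 0.001, 0, 1, 0, 0, 0, 0])

```text
time: 7.98
position: [0.475, 0.1944, 0.0525]
tool_rot: [-0.083, 0.997, -0.0, -0.0]
ft_force: [1.1, -0.0, 0.5]
grip_width: 0.0006
grip_force: 0.0
```

>>> servo_tool(rows=[1, 0, 0, 0.001, 0, 1, 0, 0, 0, 0])

```text
time: 8.15
position: [0.4749, 0.1944, 0.0515]
tool_rot: [-0.083, 0.997, -0.0, -0.0]
ft_force: [0.0, -0.2, -0.2]
grip_width: -0.0001
grip_force: 0.0
```

>>> servo_tool(rows=[1, 0, 0, 0.001, 0, 1, 0, 0, 0, 0])

```text
time: 8.32
position: [0.475, 0.1945, 0.0505]
tool_rot: [-0.083, 0.997, -0.0, -0.0]
ft_force: [-1.1, -0.3, -0.5]
grip_width: 0.0002
grip_force: 0.0
```

>>> servo_tool(rows=[1, 0, 0, 0.001, 0, 1, 0, 0, 0, 0])

```text
time: 8.48
position: [0.4749, 0.1945, 0.0495]
tool_rot: [-0.083, 0.997, -0.0, -0.0]
ft_force: [-0.1, 0.1, -0.8]
grip_width: 0.0007
grip_force: 0.0
```

>>> servo_tool(rows=[1, 0, 0, 0.001, 0, 1, 0, 0, 0, 0])

```text
time: 8.65
position: [0.475, 0.1944, 0.0485]
tool_rot: [-0.083, 0.997, -0.0, -0.0]
ft_force: [-1.2, -0.2, -0.1]
grip_width: 0.0004
grip_force: 0.0
```

>>> servo_tool(rows=[1, 0, 0, 0.001, 0, 1, 0, 0, 0, 0])

```text
time: 8.82
position: [0.4749, 0.1945, 0.0475]
tool_rot: [-0.083, 0.997, -0.0, -0.0]
ft_force: [0.1, 0.5, 0.7]
grip_width: 0.0004
grip_force: 0.0
```

>>> servo_tool(rows=[1, 0, 0, 0.001, 0, 1, 0, 0, 0, 0])

```text
time: 8.98
position: [0.475, 0.1945, 0.0465]
tool_rot: [-0.083, 0.997, -0.0, -0.0]
ft_force: [0.4, -0.1, 0.1]
grip_width: 0.0001
grip_force: 0.0
```

Run:
```python
from h import *
p=robot.camera('scene'); im=p['pixels']; a=cv2.resize(im[150:215,190:255],(400,400),interpolation=cv2.INTER_CUBIC)
places(p,['tin_1_lid_edge','tin_1_tab'])
q=robot.camera('wrist')['pixels']; b=cv2.resize(q[190:290,225:325],(400,400),interpolation=cv2.INTER_CUBIC)
cv2.imwrite('pics/c4.png',np.hstack([a,b])[:,:,::-1])
```

```text
tin_1_lid_edge [([0.5334, 0.2073, 0.0926], 0.64)]
tin_1_tab [([0.6686, 0.2249, 0.0842], 0.58), ([0.4736, 0.1937, 0.0673], 0.56)]
```

View pics/c4.png

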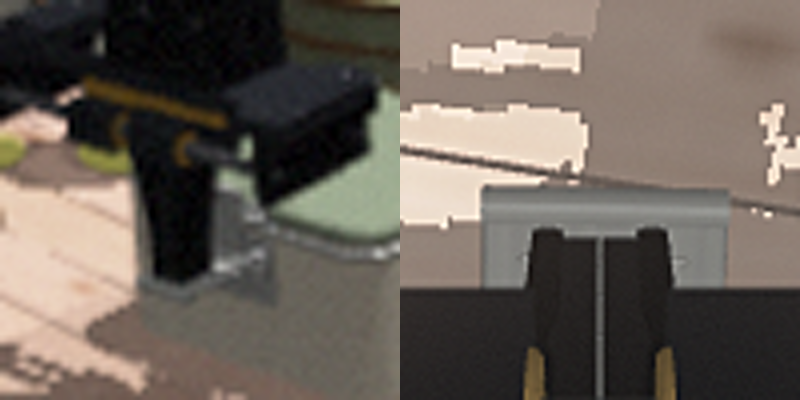

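The left half shows the fingertips at (175,275), almost down on the tab. The right half shows them over the middle of the tab. I'll continue.

>>> servo_tool(rows=[1, 0, 0, 0.001, 0, 1, 0, 0, 0, 0])

```text
time: 9.35
position: [0.4752, 0.1945, 0.0458]
tool_rot: [-0.083, 0.997, 0.0, 0.0]
ft_force: [-0.7, 0.7, 2.4]
grip_width: 0.0005
grip_force: 1.2
```

>>> servo_tool(rows=[1, 0, 0, 0.001, 0, 1, 0, 0, 0, 0])

```text
time: 9.52
position: [0.4752, 0.1945, 0.0453]
tool_rot: [-0.084, 0.997, -0.0, 0.0]
ft_force: [-1.3, -0.5, 9.2]
grip_width: 0.0005
grip_force: 4.0
```

>>> servo_tool(rows=[1, 0, 0, 0.001, 0, 1, 0, 0, 0, 0])

```text
time: 9.68
position: [0.4753, 0.1945, 0.0446]
tool_rot: [-0.083, 0.997, 0.0, 0.0]
ft_force: [-1.6, 0.5, 9.9]
grip_width: 0.0003
grip_force: 4.9
```

>>> servo_tool(rows=[1, 0, 0, 0.001, 0, 1, 0, 0, 0, 0])

```text
time: 9.85
position: [0.4753, 0.1945, 0.0437]
tool_rot: [-0.084, 0.997, 0.0, 0.001]
ft_force: [-2.0, -0.1, 10.3]
grip_width: 0.0006
grip_force: 5.4
```

About 10 N at only 2 mm of travel means this is the sound catch. I'll press on until it lets go.

>>> servo_tool(rows=[1, 0, 0, 0.001, 0, 1, 0, 0, 0, 0])

```text
time: 10.02
position: [0.4754, 0.1946, 0.0429]
tool_rot: [-0.084, 0.997, 0.0, 0.001]
ft_force: [-2.4, -0.1, 10.4]
grip_width: 0.0006
grip_force: 5.4
```

>>> servo_tool(rows=[1, 0, 0, 0.001, 0, 1, 0, 0, 0, 0])

```text
time: 10.18
position: [0.4756, 0.1946, 0.0421]
tool_rot: [-0.084, 0.997, 0.0, 0.001]
ft_force: [-2.2, -1.4, 13.8]
grip_width: 0.0004
grip_force: 7.2
```

>>> servo_tool(rows=[1, 0, 0, 0.001, 0, 1, 0, 0, 0, 0, 1, 0, 0, 0, 0])

```text
time: 10.43
position: [0.4757, 0.1946, 0.0414]
tool_rot: [-0.084, 0.997, 0.0, 0.001]
ft_force: [-2.4, -1.2, 15.9]
grip_width: 0.0008
grip_force: 7.7
```

Run:
```python
from h import *
p=robot.camera('scene')
places(p,['tin_1_lid_edge','tin_1_tab'])
```

```text
tin_1_lid_edge [([0.6043, 0.2143, 0.2074], 0.97)]
tin_1_tab [([0.4731, 0.1966, 0.0614], 0.64), ([0.4069, -0.2899, 0.0306], 0.24)]
```

Left tin is the sound one and its lid is swinging up (edge z 0.207). Next I'll lift, turn and go to look at the pear.

>>> servo_tool(rows=[1, 0, 0, -0.03, 0, -1, 0, 0, -0.035, 7, -1, 0, 0, -0.035, 7, -1, 0, 0, -0.035, 7, -1, 0, 0, -0.035, 7])

```text
time: 11.0
position: [0.4744, 0.1944, 0.2111]
tool_rot: [0.163, 0.987, -0.0, -0.0]
ft_force: [0.2, -0.0, 0.3]
grip_width: 0.0192
grip_force: 0.0
```

>>> servo_tool(rows=[-1, 0, 0, 0, 7.1, -1, 0, 0, 0, 7.1, -1, 0, 0, 0, 7.1, -1, 0, 0, 0, 7.1, -1, 0, 0, 0, 7.1])

```text
time: 11.42
position: [0.4747, 0.1944, 0.2096]
tool_rot: [0.456, 0.89, -0.0, -0.0]
ft_force: [-0.0, 0.8, 0.0]
grip_width: 0.0523
grip_force: 0.0
```

>>> servo_tool(rows=[-1, 0, 0, 0, 7.1, -1, 0, 0, 0, 7.1, -1, 0, 0, 0, 7.1, -1, 0, 0, 0, 7.1, -1, 0, 0, 0, 7.1])

```text
time: 11.83
position: [0.4747, 0.1944, 0.2094]
tool_rot: [0.706, 0.708, -0.0, -0.0]
ft_force: [0.7, 0.3, 0.6]
grip_width: 0.0834
grip_force: 0.0
```

>>> servo_tool(rows=[-1, 0, 0, 0, 7, -1, 0, 0, 0, 7, -1, 0, 0, 0, 7, -1, 0, 0, 0, 0])

```text
time: 12.17
position: [0.4748, 0.1944, 0.2094]
tool_rot: [0.822, 0.57, -0.0, -0.0]
ft_force: [-0.3, -0.8, 0.5]
grip_width: 0.0869
grip_force: 0.0
```

>>> servo_tool(rows=[-1, -0.037, 0.007, 0, 0, -1, -0.037, 0.007, 0, 0, -1, -0.037, 0.007, 0, 0, -1, -0.037, 0.007, 0, 0, -1, -0.037, 0.007, 0, 0])

```text
time: 12.58
position: [0.4425, 0.0076, 0.2096]
tool_rot: [0.82, 0.572, -0.0, 0.0]
ft_force: [0.4, -0.5, 0.2]
grip_width: 0.0874
grip_force: 0.0
```

>>> servo_tool(rows=[-1, -0.037, 0.007, 0, 0, -1, -0.037, 0.007, 0, 0, -1, -0.037, 0.007, 0, 0, -1, -0.037, 0.007, 0, 0, -1, -0.037, 0.007, 0, 0])

```text
time: 13.0
position: [0.4107, -0.1783, 0.2097]
tool_rot: [0.82, 0.572, 0.0, 0.0]
ft_force: [0.5, -0.9, -0.4]
grip_width: 0.0871
grip_force: 0.0
```

>>> servo_tool(rows=[-1, -0.037, 0.007, 0, 0, -1, -0.037, 0.007, 0, 0, -1, -0.037, 0.007, 0, 0, -1, -0.037, 0.007, 0, 0, -1, -0.037, 0.007, 0, 0])

```text
time: 13.42
position: [0.3789, -0.364, 0.2096]
tool_rot: [0.82, 0.572, 0.0, -0.0]
ft_force: [0.8, 0.9, -0.2]
grip_width: 0.0871
grip_force: 0.0
```

>>> servo_tool(rows=[-1, 0, 0, 0, 0, -1, 0, 0, 0, 0, -1, 0, 0, 0, 0])

```text
time: 13.67
position: [0.3792, -0.3613, 0.2091]
tool_rot: [0.821, 0.571, 0.0, -0.001]
ft_force: [-0.2, -0.0, 0.3]
grip_width: 0.087
grip_force: 0.0
```

Run:
```python
from h import *
o=st()
p=robot.camera('wrist'); save(p,'w5')
places(p,['pear','pear_middle'])
m=robot.outline_of(p,'pear')
K=np.array(p['intrinsics']);M=np.array(p['mount']);T=np.eye(4);T[:3,:3]=R.from_quat(o['tool_rot']).as_matrix();T[:3,3]=o['position'];W=T@M
if m:
    g=m[0]['region'].astype(np.uint8); print(m[0]['score'],g.sum(),cv2.boundingRect(g))
    # strip stalk by opening
    g=cv2.morphologyEx(g,cv2.MORPH_OPEN,np.ones((9,9),np.uint8))
    c=max(cv2.findContours(g,0,1)[0],key=cv2.contourArea).reshape(-1,2)
    d=(W[:3,:3]@np.linalg.inv(K)@np.c_[c,np.ones(len(c))].T).T; cc=W[:3,3]
    w=cc+d*((.034-cc[2])/d[:,2])[:,None]
    r=cv2.minAreaRect((w[:,:2]*1000).astype(np.float32)); print(r, cv2.boxPoints(r))
```

```text
13.6667 p [ 0.3792 -0.3613  0.2091] f [-0.2072 -0.0209  0.2925] w 0.08702183995009584 0.0
R [[0.3479587914048328, 0.9375093984446495, -0.0008985054477600487], [0.9375083625531896, -0.34795639218226465, 0.0021022089191078813], [0.0016581999051991096, -0.0015738384458478818, -0.9999973866993959]] q [-0.975   0.3805  1.6723  0.0005  1.0911 -0.6199]
pear [([0.4155, -0.282, -0.0024], 0.89)]
pear_middle [([0.4078, -0.2921, 0.0326], 0.59)]
0.76 3957 (248, 52, 62, 110)
((408.84844970703125, -294.23834228515625), (83.1264419555664, 65.66594696044922), 69.65767669677734) [[ 363.6147 -321.7957]
 [ 425.1852 -344.623 ]
 [ 454.0822 -266.681 ]
 [ 392.5117 -243.8536]]
```

View pics/w5.png

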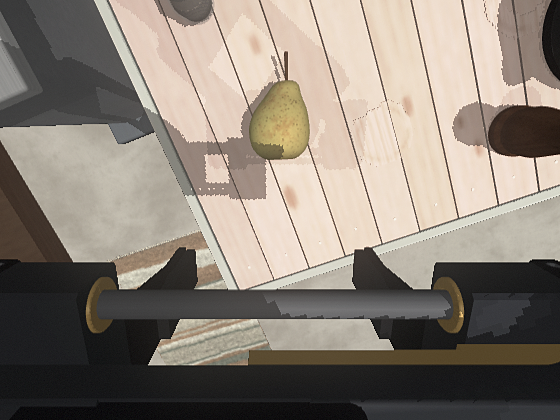

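The view shows the pear at (280,125), its axis exactly along tool x. The outline gives a flesh size of 83 x 66 mm, which fits. The pads measure about 21 mm behind the nominal TCP, matching the contact at the tab, so I'll grasp with TCP z near 0.

>>> servo_tool(rows=[-1, 0.033, 0.002, 0, 0, -1, 0.033, 0.002, 0, 0, -1, 0, 0, 0.03, 0, -1, 0, 0, 0.04, 0, -1, 0, 0, 0.04, 0])

```text
time: 14.28
position: [0.4082, -0.3012, 0.1002]
tool_rot: [0.82, 0.572, 0.0, 0.003]
ft_force: [0.4, -0.3, -0.6]
grip_width: 0.0869
grip_force: 0.0
```

>>> servo_tool(rows=[-1, 0, 0, 0.03, 0, -1, 0, 0, 0.02, 0, -1, 0, 0, 0.01, 0, -1, 0, 0, 0, 0])

```text
time: 14.62
position: [0.4058, -0.3, 0.0379]
tool_rot: [0.821, 0.571, -0.0, -0.002]
ft_force: [0.3, 0.4, -0.7]
grip_width: 0.087
grip_force: 0.0
```

>>> servo_tool(rows=[-1, 0, 0, 0.01, 0, -1, 0, 0, 0.01, 0, -1, 0, 0, 0.01, 0, -1, 0, 0, 0, 0, -1, 0, 0, 0, 0])

```text
time: 15.03
position: [0.4064, -0.3017, 0.0095]
tool_rot: [0.821, 0.571, -0.0, -0.0]
ft_force: [-0.5, 0.1, 1.1]
grip_width: 0.0871
grip_force: 0.0
```

>>> servo_tool(rows=[-1, 0, 0, 0.004, 0, -1, 0, 0, 0.004, 0, -1, 0, 0, 0, 0, -1, 0, 0, 0, 0])

```text
time: 15.37
position: [0.4064, -0.3018, 0.0016]
tool_rot: [0.821, 0.57, -0.0, -0.0]
ft_force: [-0.4, 0.1, 0.7]
grip_width: 0.0867
grip_force: 0.0
```

>>> servo_tool(rows=[0.4, 0, 0, 0, 0, 0.4, 0, 0, 0, 0, 0.4, 0, 0, 0, 0, 0.4, 0, 0, 0, 0, 0.4, 0, 0, 0, 0], newtons=18)

```text
time: 15.78
position: [0.4064, -0.3018, 0.0017]
tool_rot: [0.821, 0.571, -0.0, -0.0]
ft_force: [-0.4, -0.6, 0.1]
grip_width: 0.0642
grip_force: 18.0
```

>>> servo_tool(rows=[0.4, 0, 0, 0, 0, 0.4, 0, 0, 0, 0, 0.4, 0, 0, 0, 0])

```text
time: 16.03
position: [0.4064, -0.3018, 0.0017]
tool_rot: [0.821, 0.571, -0.0, -0.0]
ft_force: [-0.8, -0.0, 1.0]
grip_width: 0.064
grip_force: 18.0
```

>>> servo_tool(rows=[0.4, 0, 0, -0.01, 0, 0.4, 0, 0, -0.02, 0, 0.4, 0, 0, -0.025, 0, 0.4, 0, 0, -0.025, 0, 0.4, 0, 0, -0.025, 0])

```text
time: 16.45
position: [0.4062, -0.3013, 0.108]
tool_rot: [0.821, 0.57, 0.0, -0.0]
ft_force: [0.0, -0.6, -1.6]
grip_width: 0.0636
grip_force: 18.0
```

>>> servo_tool(rows=[0.4, 0, 0, -0.025, 0, 0.4, 0, 0, -0.025, 0, 0.4, 0, 0, -0.02, 0, 0.4, 0, 0, 0, 0, 0.4, 0, 0, 0, 0])

```text
time: 16.87
position: [0.4068, -0.302, 0.1778]
tool_rot: [0.821, 0.571, 0.0, 0.001]
ft_force: [0.8, 0.1, -1.8]
grip_width: 0.0641
grip_force: 18.0
```

Run:
```python
from h import *
st()
p=robot.camera('scene'); places(p,['pear','pear_middle','tin_1','tin_1_lid','tin_1_lid_edge'])
p=robot.camera('top'); places(p,['tin_1','tin_1_lid','tin_1_catch','tin_1_tab'])
```

```text
16.8667 p [ 0.4068 -0.302   0.1778] f [ 0.7583  0.0984 -1.7654] w 0.06413981081264006 17.99979763243755
R [[0.3489308977805751, 0.9371465373741112, 0.0018963284935566392], [0.9371475718879041, -0.3489270747235749, -0.0020796705158704965], [-0.0012872756688553856, 0.0025028009434289356, -0.9999960394465521]] q [-0.8596  0.3986  1.7518  0.0001  0.9884 -0.5032]
pear [([0.41, -0.2843, 0.1781], 0.61)]
pear_middle [([0.4086, -0.2911, 0.2048], 0.91)]
tin_1 [([0.5908, 0.2108, -0.0043], 0.98), ([0.5541, -0.1054, -0.0011], 0.6)]
tin_1_lid [([0.6681, 0.2252, 0.0848], 0.72)]
tin_1_lid_edge [([0.6691, 0.2254, 0.2249], 0.97), ([0.4746, 0.1971, 0.0666], 0.16)]
tin_1 [([0.5907, 0.215, 0.0033], 0.71), ([0.5539, -0.1084, -0.0011], 0.6)]
tin_1_lid [([0.665, 0.2247, 0.0838], 0.65)]
tin_1_catch [([0.5055, 0.2013, 0.0663], 0.47)]
tin_1_tab [([0.4777, 0.1873, 0.0694], 0.72), ([0.5021, 0.2, 0.0671], 0.57)]
```

>>> servo_tool(rows=[0.4, 0.025, 0, 0, 0, 0.4, 0.035, 0, 0, 0, 0.4, 0.035, 0, 0, 0, 0.4, 0.035, 0, 0, 0, 0.4, 0.035, 0, 0, 0])

```text
time: 17.83
position: [0.4644, -0.1459, 0.1766]
tool_rot: [0.822, 0.57, 0.0, 0.0]
ft_force: [1.0, -0.3, -1.8]
grip_width: 0.0643
grip_force: 18.0
```

>>> servo_tool(rows=[0.4, 0.035, 0, 0, 0, 0.4, 0.035, 0, 0, 0, 0.4, 0.035, 0, 0, 0, 0.4, 0.035, 0, 0, 0, 0.4, 0.025, 0, 0, 0])

```text
time: 18.25
position: [0.5223, 0.0102, 0.1767]
tool_rot: [0.821, 0.571, 0.0, -0.0]
ft_force: [0.3, 0.5, -1.5]
grip_width: 0.0641
grip_force: 18.0
```

>>> servo_tool(rows=[0.4, 0, 0, 0, -5, 0.4, 0, 0, 0, -7, 0.4, 0, 0, 0, -7, 0.4, 0, 0, 0, -7, 0.4, 0, 0, 0, -7])

```text
time: 18.67
position: [0.5216, 0.0077, 0.1765]
tool_rot: [0.623, 0.782, -0.0, -0.0]
ft_force: [0.6, -0.5, -1.4]
grip_width: 0.0641
grip_force: 18.0
```

>>> servo_tool(rows=[0.4, 0, 0, 0, -7, 0.4, 0, 0, 0, -7, 0.4, 0, 0, 0, -7, 0.4, 0, 0, 0, -7, 0.4, 0, 0, 0, -7])

```text
time: 19.08
position: [0.5216, 0.0074, 0.1765]
tool_rot: [0.359, 0.933, -0.0, -0.0]
ft_force: [-0.5, -0.1, -1.5]
grip_width: 0.0637
grip_force: 18.0
```

>>> servo_tool(rows=[0.4, 0, 0, 0, -7, 0.4, 0, 0, 0, -7, 0.4, 0, 0, 0, -7, 0.4, 0, 0, 0, -7, 0.4, 0, 0, 0, -7])

```text
time: 19.5
position: [0.5216, 0.0074, 0.1765]
tool_rot: [0.062, 0.998, 0.0, -0.0]
ft_force: [0.3, -0.5, -0.3]
grip_width: 0.0642
grip_force: 18.0
```

>>> servo_tool(rows=[0.4, 0, 0, 0, -7, 0.4, 0, 0, 0, -7, 0.4, 0, 0, 0, -3, 0.4, 0, 0, 0, 0, 0.4, 0, 0, 0, 0])

```text
time: 19.92
position: [0.5217, 0.0074, 0.1766]
tool_rot: [-0.083, 0.997, 0.0, -0.0]
ft_force: [0.1, 0.0, -1.1]
grip_width: 0.0642
grip_force: 18.0
```

Run:
```python
from h import *
o=st(); T=R.from_quat(o['tool_rot']).as_matrix(); print(T.T@(np.array([.600,.214,.178])-o['position']))
```

```text
19.9167 p [0.5217 0.0074 0.1766] f [ 0.1121  0.0341 -1.0639] w 0.0641714741561656 17.99962208591751
R [[-0.9863459977446464, -0.16468627045451525, -7.111188728655714e-05], [-0.16468627415661433, 0.9863459984353179, 4.9749860771127824e-05], [6.194780644025054e-05, 6.078172782542352e-05, -0.9999999962340255]] q [-0.2002  0.4205  1.7151  0.      1.0061 -1.9364]
[-0.1113  0.1908 -0.0014]
```

>>> servo_tool(rows=[0.4, -0.016, 0.0272, 0, 0, 0.4, -0.016, 0.0272, 0, 0, 0.4, -0.016, 0.0272, 0, 0, 0.4, -0.016, 0.0272, 0, 0, 0.4, -0.016, 0.0272, 0, 0])

```text
time: 20.33
position: [0.5783, 0.1562, 0.1766]
tool_rot: [-0.083, 0.997, -0.0, -0.0]
ft_force: [1.1, -0.3, -1.0]
grip_width: 0.0638
grip_force: 18.0
```

>>> servo_tool(rows=[0.4, -0.016, 0.0272, 0, 0, 0.4, -0.0153, 0.0276, 0, 0, 0.4, 0, 0, 0, 0, 0.4, 0, 0, 0.02, 0, 0.4, 0, 0, 0.03, 0])

```text
time: 20.75
position: [0.6027, 0.2154, 0.1292]
tool_rot: [-0.084, 0.996, 0.0, 0.004]
ft_force: [0.4, -0.1, -2.2]
grip_width: 0.0642
grip_force: 18.0
```

>>> servo_tool(rows=[0.4, 0, 0, 0.02, 0, 0.4, 0, 0, 0.015, 0, 0.4, 0, 0, 0.005, 0, 0.4, 0, 0, 0, 0])

```text
time: 21.08
position: [0.5984, 0.2136, 0.0849]
tool_rot: [-0.083, 0.997, -0.0, -0.002]
ft_force: [-0.5, -0.9, -1.9]
grip_width: 0.0637
grip_force: 18.0
```

Run:
```python
from h import *
o=st()
a=robot.camera('scene'); places(a,['pear_middle'])
b=robot.camera('top'); 
x=cv2.resize(a['pixels'][110:230,180:300],(400,400)); y=cv2.resize(b['pixels'][140:260,160:280],(400,400))
cv2.imwrite('pics/c6.png',np.hstack([x,y])[:,:,::-1])
```

```text
21.0833 p [0.5984 0.2136 0.0849] f [-0.5307 -0.89   -1.8569] w 0.06365406367626805 17.999865652891458
R [[-0.9862391519682404, -0.1652815945007281, -0.0037854516590506856], [-0.1652801007873037, 0.9862464141870023, -0.0007062485532282274], [0.0038501180118083703, -7.08701424812403e-05, -0.9999925857568736]] q [ 0.1672  0.6819  1.4971 -0.0001  0.9665 -1.5696]
pear_middle [([0.589, 0.2075, 0.1119], 0.85)]
```

View pics/c6.png

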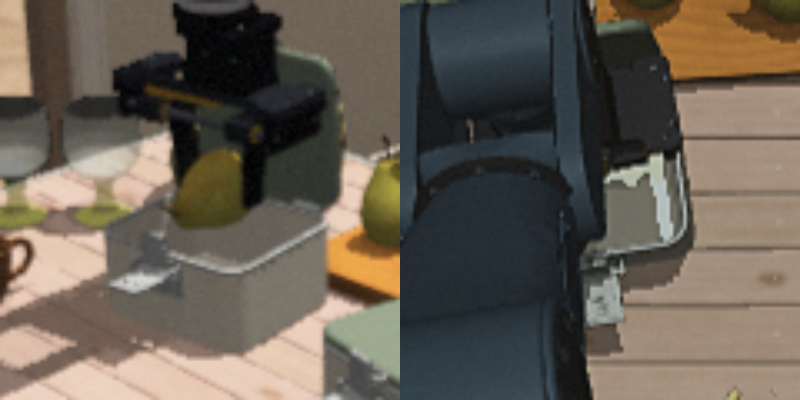

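The left half shows the pear hanging centred over the open tin, with the lid upright behind it. I'll lower it gently, watching the force.

>>> servo_tool(rows=[0.4, 0, 0, 0.015, 0, 0.4, 0, 0, 0.015, 0, 0.4, 0, 0, 0.01, 0, 0.4, 0, 0, 0, 0, 0.4, 0, 0, 0, 0])

```text
time: 21.65
position: [0.5999, 0.2141, 0.047]
tool_rot: [-0.083, 0.997, -0.0, 0.0]
ft_force: [-0.8, 0.4, -1.2]
grip_width: 0.0641
grip_force: 18.0
```

>>> servo_tool(rows=[0.4, 0, 0, 0.005, 0, 0.4, 0, 0, 0.005, 0, 0.4, 0, 0, 0, 0])

```text
time: 21.9
position: [0.5994, 0.214, 0.0363]
tool_rot: [-0.083, 0.997, -0.0, -0.0]
ft_force: [0.2, 0.1, -1.9]
grip_width: 0.064
grip_force: 18.0
```

>>> servo_tool(rows=[0.4, 0, 0, 0.005, 0, 0.4, 0, 0, 0.005, 0, 0.4, 0, 0, 0, 0])

```text
time: 22.15
position: [0.5988, 0.2139, 0.0255]
tool_rot: [-0.083, 0.997, -0.0, -0.001]
ft_force: [0.2, 0.2, -2.3]
grip_width: 0.0641
grip_force: 18.0
```

>>> servo_tool(rows=[0.4, 0, 0, 0.003, 0, 0.4, 0, 0, 0.002, 0, 0.4, 0, 0, 0, 0])

```text
time: 22.4
position: [0.5994, 0.214, 0.0211]
tool_rot: [-0.083, 0.997, -0.0, -0.0]
ft_force: [0.3, 0.4, -1.5]
grip_width: 0.0643
grip_force: 18.0
```

>>> servo_tool(rows=[0.4, 0, 0, 0.003, 0, 0.4, 0, 0, 0, 0, 0.4, 0, 0, 0, 0])

```text
time: 22.65
position: [0.5996, 0.214, 0.0185]
tool_rot: [-0.083, 0.997, -0.0, -0.0]
ft_force: [0.1, -1.1, -0.9]
grip_width: 0.0641
grip_force: 18.0
```

>>> servo_tool(rows=[0.4, 0, 0, 0.002, 0, 0.4, 0, 0, 0, 0, 0.4, 0, 0, 0, 0])

```text
time: 22.9
position: [0.5996, 0.214, 0.0166]
tool_rot: [-0.083, 0.997, -0.0, -0.0]
ft_force: [0.5, 0.5, -0.9]
grip_width: 0.0643
grip_force: 18.0
```

>>> servo_tool(rows=[0.4, 0, 0, 0.002, 0, 0.4, 0, 0, 0, 0, 0.4, 0, 0, 0, 0])

```text
time: 23.15
position: [0.5996, 0.2141, 0.0145]
tool_rot: [-0.083, 0.997, -0.0, -0.0]
ft_force: [-0.2, -0.4, -1.6]
grip_width: 0.0643
grip_force: 18.0
```

Within about 5 mm of the floor now, so I'll release, lift, and close the fingers ready for pressing the lid.

>>> servo_tool(rows=[-1, 0, 0, 0, 0, -1, 0, 0, 0, 0, -1, 0, 0, 0, 0, -1, 0, 0, 0, 0, -1, 0, 0, 0, 0], newtons=15)

```text
time: 23.57
position: [0.5999, 0.2141, 0.0149]
tool_rot: [-0.083, 0.997, 0.0, 0.0]
ft_force: [0.2, 0.1, -0.7]
grip_width: 0.0851
grip_force: 0.0
```

>>> servo_tool(rows=[-1, 0, 0, -0.02, 0, -1, 0, 0, -0.03, 0, -1, 0, 0, -0.03, 0, -1, 0.01, 0, -0.03, 0, -1, 0.02, 0, -0.03, 0])

```text
time: 23.98
position: [0.5723, 0.2092, 0.1562]
tool_rot: [-0.083, 0.997, 0.0, 0.002]
ft_force: [-0.1, 1.1, 0.8]
grip_width: 0.0869
grip_force: 0.0
```

>>> servo_tool(rows=[1, 0.04, 0, -0.01, 0, 1, 0.04, 0, 0, 0, 1, 0, 0, -0.04, 0, 1, 0, 0, -0.03, 0, 1, 0, 0, -0.03, 0])

```text
time: 24.4
position: [0.4881, 0.1953, 0.2649]
tool_rot: [-0.084, 0.997, -0.0, -0.002]
ft_force: [1.5, -0.3, 0.5]
grip_width: 0.0614
grip_force: 0.0
```

Run:
```python
from h import *
o=st()
a=robot.camera('scene'); places(a,['pear','pear_middle','tin_1_lid_edge','tin_1_lid'])
a=robot.camera('wrist'); places(a,['pear','pear_middle','tin_1_lid_edge','tin_1_lid','tin_1_catch'])
```

```text
24.4 p [0.4881 0.1953 0.2649] f [ 1.5284 -0.2821  0.5448] w 0.06139984693534848 0.0
R [[-0.9860364049790593, -0.16649525158002065, -0.003396948230147292], [-0.1664941403057869, 0.9860422556658768, -0.000609331754194844], [0.0034509853389450094, -3.5251317104230005e-05, -0.9999940447110347]] q [ 0.168   0.3191  1.5947 -0.      1.2312 -1.5701]
pear [([0.5871, 0.2076, 0.0098], 0.46)]
pear_middle [([0.5961, 0.2151, 0.0382], 0.6)]
tin_1_lid_edge [([0.6722, 0.2239, 0.2226], 0.86)]
tin_1_lid [([0.6668, 0.224, 0.0824], 0.97)]
pear [([0.5942, 0.2078, 0.0054], 0.7)]
pear_middle [([0.5964, 0.2137, 0.0388], 0.93)]
tin_1_lid_edge []
tin_1_lid [([0.6654, 0.2233, 0.0864], 0.56)]
tin_1_catch [([0.5019, 0.1984, 0.069], 0.86)]
```

The pear lies in the tin: its middle is at z 0.038 as it should be, and centred. Next I'll work out the path behind the lid and over.

Run:
```python
from h import *
o=st(); d=np.array([np.cos(.1655),np.sin(.1655)]);n=np.array([-d[1],d[0]])
r=np.array(o['position'][:2])-[.5905,.2125]; print('tin x,y',r@d,r@n)
th=np.radians([86,80,70,60,50,40,30,22,15,10,8]); rr=np.linspace(.128,.145,len(th))
x=.078-rr*np.cos(th)+.010*np.sin(th)+.0095; z=.084+rr*np.sin(th)+.01*np.cos(th)-.022
P=np.c_[x,z]; print(np.c_[np.degrees(th),P]); print(np.c_[-np.diff(x),-np.diff(z)])
```

```text
24.95 p [0.4908 0.1957 0.2635] f [-1.0156  0.0861 -0.8708] w 0.01790998623828655 0.0
R [[-0.9860858365489683, -0.16622149626958665, -0.0022665249659413267], [-0.1662210509182237, 0.9860884413533456, -0.00038478691630381703], [0.0022989539279265085, -2.6887664853887075e-06, -0.9999973573983122]] q [ 0.1677  0.324   1.5914 -0.      1.2285 -1.5701]
tin x,y -0.10111032777947324 -0.00016461305066284564
[[86.      0.0885  0.1904]
 [80.      0.0748  0.1915]
 [70.      0.052   0.1889]
 [60.      0.0296  0.1823]
 [50.      0.0085  0.1717]
 [40.     -0.0106  0.1574]
 [30.     -0.0272  0.1398]
 [22.     -0.0385  0.1237]
 [15.     -0.0467  0.1083]
 [10.     -0.0519  0.0967]
 [ 8.     -0.0547  0.0921]]
[[ 0.0137 -0.0011]
 [ 0.0229  0.0026]
 [ 0.0223  0.0066]
 [ 0.0211  0.0106]
 [ 0.0191  0.0143]
 [ 0.0165  0.0176]
 [ 0.0113  0.0161]
 [ 0.0082  0.0154]
 [ 0.0052  0.0116]
 [ 0.0028  0.0046]]
```

>>> servo_tool(rows=[1, -0.036, 0, 0, 0, 1, -0.036, 0, 0, 0, 1, -0.036, 0, 0, 0, 1, -0.036, 0, 0, 0, 1, -0.036, 0, 0, 0])

```text
time: 25.37
position: [0.67, 0.2259, 0.2637]
tool_rot: [-0.083, 0.997, -0.0, -0.001]
ft_force: [0.5, -0.3, 0.4]
grip_width: 0.0003
grip_force: 0.0
```

>>> servo_tool(rows=[1, -0.036, 0, 0, 0, 1, 0, 0, 0, 0, 1, 0, 0, 0.025, 0, 1, 0, 0, 0.025, 0, 1, 0, 0, 0, 0])

```text
time: 25.78
position: [0.7001, 0.2309, 0.2073]
tool_rot: [-0.083, 0.996, -0.001, -0.007]
ft_force: [-1.0, -1.6, -2.2]
grip_width: 0.0003
grip_force: 0.0
```

>>> servo_tool(rows=[1, 0, 0, 0.022, 0, 1, 0, 0, 0, 0, 1, 0, 0, 0, 0])

```text
time: 26.03
position: [0.7032, 0.2316, 0.1919]
tool_rot: [-0.083, 0.997, -0.0, -0.002]
ft_force: [0.7, 0.3, 0.4]
grip_width: 0.0003
grip_force: 0.0
```

Run:
```python
from h import *
o=st(); d=np.array([np.cos(.1655),np.sin(.1655)]);n=np.array([-d[1],d[0]])
r=np.array(o['position'][:2])-[.5905,.2125]; print('tin x,y',r@d,r@n)
a=robot.camera('scene'); places(a,['tin_1_lid_edge','tin_1_lid'])
```

```text
26.0333 p [0.7032 0.2316 0.1919] f [0.6942 0.3265 0.4212] w 0.00028752494205983514 0.0
R [[-0.9860582167301623, -0.16637125658983423, -0.003130207605321169], [-0.16637036962915755, 0.9860631849694993, -0.0005434678140280905], [0.0031769999040547245, -1.5117107237495452e-05, -0.9999949532088065]] q [ 0.1676  0.701   1.1079 -0.      1.3359 -1.5703]
tin x,y 0.1142600944544432 0.0002490135887779336
tin_1_lid_edge [([0.6701, 0.2244, 0.225], 0.71), ([0.5014, 0.2003, 0.0722], 0.21)]
tin_1_lid [([0.6689, 0.2256, 0.0853], 0.94)]
```

>>> servo_tool(rows=[1, 0.013, 0, 0, 0, 1, 0.013, 0, 0, 0, 1, 0.0137, 0, -0.001, 0, 1, 0.0115, 0, 0.001, 0, 1, 0.0115, 0, 0.0016, 0])

```text
time: 26.6
position: [0.6433, 0.2215, 0.1934]
tool_rot: [-0.083, 0.997, 0.0, 0.002]
ft_force: [0.3, -0.3, -0.8]
grip_width: 0.0004
grip_force: 0.3
```

>>> servo_tool(rows=[1, 0.011, 0, 0.003, 0, 1, 0.0113, 0, 0.0036, 0, 1, 0.0105, 0, 0.005, 0, 1, 0.0106, 0, 0.0056, 0, 1, 0, 0, 0, 0])

```text
time: 27.02
position: [0.5977, 0.214, 0.1746]
tool_rot: [-0.084, 0.996, -0.0, -0.001]
ft_force: [0.4, 0.8, 0.5]
grip_width: 0.0004
grip_force: 0.2
```

Run:
```python
from h import *
o=st(); d=np.array([np.cos(.1655),np.sin(.1655)])
r=np.array(o['position'][:2])-[.5905,.2125]; print('tin x',r@d)
a=robot.camera('scene'); places(a,['tin_1_lid_edge','tin_1_lid'])
```

```text
27.0167 p [0.5977 0.214  0.1746] f [0.4021 0.8086 0.5125] w 0.00037323199955773705 0.22438337655330542
R [[-0.9860203103086428, -0.1666202555226067, -0.0012798861001552266], [-0.16662012203787488, 0.9860211409610967, -0.00021097360212262684], [0.001297147228269502, 5.230521570558989e-06, -0.9999991586905012]] q [ 0.168   0.5689  1.4307  0.      1.1433 -1.5702]
tin x 0.007390564047837901
tin_1_lid_edge [([0.5913, 0.2157, 0.1965], 0.62)]
tin_1_lid [([0.67, 0.2265, 0.0823], 0.77)]
```

The lid is following (edge z 0.197, about 50 degrees), so I'll continue.

>>> servo_tool(rows=[1, 0.0095, 0, 0.007, 0, 1, 0.0095, 0, 0.0073, 0, 1, 0.008, 0, 0.0085, 0, 1, 0.0085, 0, 0.009, 0, 1, 0.0055, 0, 0.008, 0])

```text
time: 27.58
position: [0.5603, 0.2074, 0.1345]
tool_rot: [-0.083, 0.997, 0.0, 0.001]
ft_force: [0.2, 0.3, 0.2]
grip_width: 0.0003
grip_force: 0.4
```

>>> servo_tool(rows=[1, 0.0058, 0, 0.008, 0, 1, 0.004, 0, 0.0077, 0, 1, 0.0042, 0, 0.0077, 0, 1, 0.0052, 0, 0.0116, 0, 1, 0, 0, 0, 0])

```text
time: 28.0
position: [0.5381, 0.2037, 0.0971]
tool_rot: [-0.083, 0.997, -0.0, -0.002]
ft_force: [0.2, -0.6, 0.4]
grip_width: 0.0004
grip_force: 0.4
```

>>> servo_tool(rows=[1, 0.003, 0, 0.003, 0, 1, 0, 0, 0, 0, 1, 0, 0, 0, 0])

```text
time: 28.25
position: [0.5374, 0.2036, 0.0963]
tool_rot: [-0.083, 0.997, -0.0, 0.0]
ft_force: [-0.4, 1.2, 1.1]
grip_width: 0.0006
grip_force: 0.4
```

Run:
```python
from h import *
o=st(); d=np.array([np.cos(.1655),np.sin(.1655)])
r=np.array(o['position'][:2])-[.5905,.2125]; print('tin x',r@d)
a=robot.camera('scene'); places(a,['tin_1_lid_edge','tin_1_lid'])
```

```text
28.25 p [0.5374 0.2036 0.0963] f [-0.4148  1.2163  1.1325] w 0.0005648810491891373 0.39841423098550877
R [[-0.9860753886989684, -0.16629890718291618, 3.56643541001007e-05], [-0.16629890774516098, 0.986075389157985, -1.3405032944096386e-05], [-3.293849951897076e-05, -1.914931620315572e-05, -0.9999999992741795]] q [ 0.1677  0.5987  1.6531 -0.      0.8898 -1.5701]
tin x -0.05382524660122827
tin_1_lid_edge [([0.537, 0.2033, 0.1201], 0.8), ([0.5884, 0.2131, -0.0021], 0.75)]
tin_1_lid [([0.6683, 0.2224, 0.0837], 0.84)]
```

>>> servo_tool(rows=[1, 0.003, 0, 0.003, 0, 1, 0.001, 0, 0.003, 0, 1, 0.001, 0, 0.002, 0, 1, 0, 0, 0, 0])

```text
time: 28.73
position: [0.5319, 0.2026, 0.0875]
tool_rot: [-0.083, 0.997, -0.0, -0.0]
ft_force: [-0.3, -0.1, 0.8]
grip_width: 0.0003
grip_force: 0.4
```

>>> servo_tool(rows=[1, 0, 0, 0.002, 0, 1, 0, 0, 0.002, 0, 1, 0, 0, 0, 0])

```text
time: 28.98
position: [0.5315, 0.2026, 0.0838]
tool_rot: [-0.083, 0.997, -0.0, -0.001]
ft_force: [-1.7, -0.2, 3.2]
grip_width: 0.0005
grip_force: 1.4
```

>>> servo_tool(rows=[1, 0, 0, 0.002, 0, 1, 0, 0, 0, 0])

```text
time: 29.15
position: [0.5313, 0.2026, 0.0818]
tool_rot: [-0.083, 0.997, -0.0, -0.001]
ft_force: [-2.0, -0.1, 4.9]
grip_width: 0.0006
grip_force: 1.7
```

>>> servo_tool(rows=[1, 0, 0, 0.002, 0, 1, 0, 0, 0, 0])

```text
time: 29.32
position: [0.5312, 0.2026, 0.0799]
tool_rot: [-0.083, 0.997, -0.0, -0.001]
ft_force: [-2.4, -0.4, 4.1]
grip_width: 0.0007
grip_force: 2.0
```

>>> servo_tool(rows=[1, 0, 0, 0.002, 0, 1, 0, 0, 0, 0])

```text
time: 29.48
position: [0.531, 0.2026, 0.078]
tool_rot: [-0.084, 0.997, -0.0, -0.001]
ft_force: [-3.6, -0.5, 6.3]
grip_width: 0.0005
grip_force: 2.6
```

>>> servo_tool(rows=[1, 0, 0, 0.002, 0, 1, 0, 0, 0, 0])

```text
time: 29.65
position: [0.5313, 0.2026, 0.0758]
tool_rot: [-0.083, 0.997, -0.0, -0.001]
ft_force: [-1.5, -0.4, 1.2]
grip_width: 0.0006
grip_force: 0.5
```

>>> servo_tool(rows=[1, 0, 0, 0.0015, 0, 1, 0, 0, 0, 0])

```text
time: 29.82
position: [0.5331, 0.2028, 0.0742]
tool_rot: [-0.083, 0.997, 0.0, 0.001]
ft_force: [1.0, 0.0, -0.1]
grip_width: 0.0003
grip_force: 0.0
```

>>> servo_tool(rows=[1, 0, 0, 0.001, 0, 1, 0, 0, 0, 0])

```text
time: 29.98
position: [0.5328, 0.2028, 0.0732]
tool_rot: [-0.083, 0.997, 0.0, 0.0]
ft_force: [0.0, 0.3, -0.3]
grip_width: 0.0006
grip_force: 0.0
```

>>> servo_tool(rows=[1, 0, 0, 0.001, 0, 1, 0, 0, 0, 0])

```text
time: 30.15
position: [0.5325, 0.2027, 0.0723]
tool_rot: [-0.083, 0.997, 0.0, 0.0]
ft_force: [0.6, -0.1, 0.7]
grip_width: 0.0002
grip_force: 0.0
```

The force rose to 6 N and then dropped away, so the hook has snapped over. I'll press lightly to be sure it sits on the rim.

>>> servo_tool(rows=[1, 0, 0, 0.001, 0, 1, 0, 0, 0, 0])

```text
time: 30.32
position: [0.5325, 0.2027, 0.0715]
tool_rot: [-0.083, 0.997, 0.0, 0.0]
ft_force: [0.7, 0.3, -0.2]
grip_width: 0.0004
grip_force: 0.1
```

>>> servo_tool(rows=[1, 0, 0, 0.001, 0, 1, 0, 0, 0, 0])

```text
time: 30.48
position: [0.5325, 0.2027, 0.0708]
tool_rot: [-0.083, 0.997, -0.0, 0.0]
ft_force: [0.8, -0.4, 2.8]
grip_width: 0.0005
grip_force: 1.5
```

>>> servo_tool(rows=[1, 0, 0, 0.001, 0, 1, 0, 0, 0, 0])

```text
time: 30.65
position: [0.5325, 0.2027, 0.0701]
tool_rot: [-0.083, 0.997, -0.0, 0.0]
ft_force: [-0.7, 0.1, 5.3]
grip_width: 0.0006
grip_force: 2.7
```

>>> servo_tool(rows=[1, 0, 0, -0.01, 0, 1, 0, 0, -0.03, 0, 1, 0.03, 0, -0.03, 0, 1, 0.03, 0, -0.03, 0, 1, 0, 0, 0, 0])

```text
time: 31.07
position: [0.4708, 0.193, 0.1729]
tool_rot: [-0.084, 0.996, 0.0, 0.001]
ft_force: [-0.5, 0.4, -0.1]
grip_width: 0.0006
grip_force: 0.0
```

>>> servo_tool(rows=[1, 0, 0, 0, 0, 1, 0, 0, 0, 0, 1, 0, 0, 0, 0, 1, 0, 0, 0, 0, 1, 0, 0, 0, 0])

```text
time: 31.48
position: [0.4745, 0.1928, 0.1673]
tool_rot: [-0.083, 0.997, -0.0, -0.001]
ft_force: [0.0, 0.6, -0.1]
grip_width: 0.0002
grip_force: 0.0
```

>>> servo_tool(rows=[1, 0, 0, 0, 0, 1, 0, 0, 0, 0, 1, 0, 0, 0, 0, 1, 0, 0, 0, 0, 1, 0, 0, 0, 0])

```text
time: 31.9
position: [0.4742, 0.1929, 0.1684]
tool_rot: [-0.083, 0.997, -0.0, -0.0]
ft_force: [0.0, 0.3, 0.2]
grip_width: 0.0005
grip_force: 0.0
```

Run:
```python
from h import *
st()
a=robot.camera('scene'); places(a,['tin_1_lid_edge','tin_1_lid','tin_1_tab','salt_shaker','espresso_cup','pear'])
a=robot.camera('wrist'); places(a,['tin_1_lid_edge','tin_1_tab'])
```

```text
31.9 p [0.4742 0.1929 0.1684] f [0.0486 0.3365 0.2197] w 0.00045548697664451527 0.0
R [[-0.9860802726991937, -0.16626988320769834, -0.0001474163564922571], [-0.16626988274417417, 0.9860802836750184, -1.5480108257552487e-05], [0.0001479382384202483, 9.24627093652057e-06, -0.999999989014392]] q [ 0.1678  0.42    1.7469  0.      0.9748 -1.57  ]
tin_1_lid_edge [([0.4922, -0.0953, 0.0937], 0.69), ([0.5328, 0.2051, 0.0961], 0.58), ([0.5043, 0.2019, 0.0721], 0.43)]
tin_1_lid [([0.667, 0.2253, 0.0835], 0.6), ([0.532, 0.2055, 0.0977], 0.47)]
tin_1_tab [([0.45, 0.3771, 0.0014], 0.6), ([0.4758, 0.1973, 0.0655], 0.53)]
salt_shaker [([0.5544, -0.1055, -0.0022], 0.69), ([0.3667, -0.1486, -0.0015], 0.67)]
espresso_cup [([0.4507, 0.3761, 0.001], 0.95), ([0.5011, 0.2011, 0.0726], 0.63)]
pear []
tin_1_lid_edge []
tin_1_tab [([0.4727, 0.1954, 0.0705], 0.92)]
```

The lid stays shut by itself (edge at z about 0.095), the tab is back up, and the bystanders have not moved, so I'm handing in.

```bash
python3 -c "
from rig import robot
print(robot.hand_in())"
```

```text
the job is handed in; nothing more can be done
None
```

The left tin had the sound catch (about 10 N at the tab); the pear is inside with the lid clicked shut, the right tin was never touched, and the job was handed in at about 32 s with no verdict returned.

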